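Make up a pen-and-ink set in the presentation tray

TASK

Make up the pen-and-ink set for a customer: put the small ink bottle, the little nib tin and the larger of the two erasers into the tray on the counter, each seated on the floor of the pocket shaped for it, the two flat ones lying flat and the bottle standing upright. The smaller eraser, the paper-clip box and the glue stick are not part of the set: leave them where they are.

Things in the scene. Friction and masses are not known exactly. Their poses are not given: they have to be found in the camera images.
- glue_mid (a point): Glue stick standing upright on the counter: a plain cylinder 26 mm across (24.5 mm along the barrel) and 92 mm tall, red with a yellow band. Does not belong to the set. The point is its centre, half-way up; z is up.
- clips_mid (a point): Card box of paper clips lying flat, green, the larger of the two flat boxes: 68 (its x) x 48 (its y) x 26 mm high. Does not belong to the set. The point is its centre, half-way up; z is up.
- big_eraser_mid (a point): The larger of the two block erasers, white in a blue card sleeve, lying flat: 58 (its x) x 24 (its y) x 14 mm high. To be packed. The point is its centre, half-way up; z is up.
- bottle_mid (a point): Small round ink bottle with a white screw cap, standing: 35 mm across, 80 mm tall; the straight body is 35 mm across up to 56 mm, the cap above it 24 mm. Black. To be packed. The point is its centre, half-way up; z is up.
- tin_mid (a point): Little flat tin of pen nibs, the smaller of the two flat boxes: 54 (its x) x 36 (its y) x 14 mm high, yellow-brown lid. To be packed. The point is its centre, half-way up; z is up.
- small_eraser_mid (a point): The smaller of the two block erasers, white in a red card sleeve: 43 (its x) x 19 (its y) x 12 mm high. Does not belong to the set. The point is its centre, half-way up; z is up.
- tray: Light wooden tray, 270 (its x) x 116 (its y) mm, fixed on the counter, lip 10 mm high. It holds three white inserts side by side along its x, 86 mm apart (at x = -86, 0 and +86 mm). Origin: centre of its underside, on the counter. The open paint box beyond, the brushes, the stamp, the pad and a further glue stick and clip box at the far right are fixed scenery.
- bottle_insert_pocket (a point): White insert block 84 (its x) x 104 (its y) mm with one round pocket, for the ink bottle: 49 mm across, 20 mm deep. It stands with the two other inserts in a row in the tray, in a random order, and is fixed there. The point is the centre of the pocket's floor, 8 mm above the counter; the block's top is 20 mm higher.
- tin_insert_pocket (a point): White insert block 84 (its x) x 104 (its y) mm with the wider rectangular pocket, for the little tin: 50 (its x) x 68 (its y) mm, 5 mm deep. So the tin's long side goes along the insert's y. It stands with the two other inserts in a row in the tray, in a random order, and is fixed there. The point is the centre of the pocket's floor, 8 mm above the counter; the block's top is 5 mm higher.
- eraser_insert_pocket (a point): White insert block 84 (its x) x 104 (its y) mm with the narrower rectangular pocket, for the larger eraser: 38 (its x) x 72 (its y) mm, 5 mm deep. So the eraser's long side goes along the insert's y. It stands with the two other inserts in a row in the tray, in a random order, and is fixed there. The point is the centre of the pocket's floor, 8 mm above the counter; the block's top is 5 mm higher.

How it is judged:
By the outcome, as a careful person would: the job done as asked, in the order asked, and still so for the second after the job is handed in, with the robot touching nothing.
It also fails if it takes over 77 s, if anything falls off the work surface, if the arm or the gripper's body presses on something with over 40 N, if the wrist force passes 120 N, or if a joint passes its speed limit or range.

ROBOT

A 6-joint arm with a two-finger parallel gripper is mounted at the origin on a cart in front of the work surface, level with it; the furniture and walls round the work are solid. World frame = base frame: x ahead of the robot, y to its left, z up, the work surface at z = 0. Lengths are in mm, angles in rad, forces in N, time in s.
With the tool pointing down it reaches from about 350 to 850 mm from the base axis. Payload 8.1 kg.
Tool frame: the origin (TCP) lies midway between the tips of the shut fingers; the grasp point (between the pads) lies 19 mm behind it; z points along the fingers, y is the line along which they close (so a half turn about z gives the same grasp; the last joint's range is limited). The gripper opens to 85 mm and grips with 20 to 120 N. Pads are 22 mm wide; open, the fingers measure 114 mm over their backs; the gripper's body (76 mm by 85 mm) begins 54 mm behind the grasp point. The pads swing forward as they close: fully open they stand 13 mm farther back than shut.
Start: joints at [-1.228, 0.13, 1.488, -0, 1.523, -0.085], TCP at [248.942, -545.924, 231.292] pointing down, gripper open.
Joint ranges: [-2.96, 2.96], [-0.89, 2.26], [0.02, 2.5], [-1.34, 4.48], [0, 2.73], [-2.66, 2.66]. Speed limits (rad/s): [2.39, 2.39, 2.79, 3.14, 3.14, 3.14].

INTERFACE

Orientations are given as a unit quaternion [x, y, z, w].
In Python, from workcell import r gives the robot as it stands.
- The arm moves only by the shell command python3 -m pendant 'ROWS' [OPENING] [FORCE]. ROWS is a JSON object of lists of equal length, an entry for each row: "dp": the shift along the tool's x, y, z each as a share of 0.06 m, from -1 to 1, a list of three; "yaw": the turn about the tool's z as a share of 90 degrees, from -1 to 1. A call has exactly 5 rows; each row shifts and turns the commanded pose from where the row before left it, along the tool's axes as they then stand; what a row does not reach is not made up. A row lasts 1/8 s, in which the tool goes at most 62.5 mm and 10.7 degrees, less where a joint would pass 70% of its speed; a pose out of reach is approached as far as the arm can. A call with a number of a shift or a turn outside -1 to 1 is refused whole. A call with a gripper value outside its range is refused whole. OPENING is the gripper's target within -1 to 1 (shut at 1, half-way at 0, fully open at -1), set as the call begins (- or left out, the last holds). The fingers move at their own pace and stop on an object; FORCE is the grip in N (left out, the last holds). Time passes only in rows, so rows that do not move let the fingers close, or fill a call up. It gives the time, the measured TCP pose, the force, the opening and the grip force at its end, in the units of the state.
- r.observe(): the state, without advancing time (a new reading comes with each control period).
- r.camera(name): name is "side" or "top"; returns (picture, depth): 400x640x3 uint8, red, green, blue; 400x640 float32, mm along the optical axis (not along the pixel's ray), 0 where there is no reading.
- r.get_calibration(name): a dict with "intrinsics" (3x3 intrinsics, pixels), "origin" and "orientation" of the camera in the world. Camera axes: x right, y up, looking along -z (the intrinsics and any distortion apply to the point x, -y, -z); pixel columns grow to the right and rows downward; lengths in mm; the calibration is good to about 2 mm. A picture is of the moment at which its call begins. get_calibration takes no time and is no camera call.
- r.hand_in(): hands the job in; it is judged then, once.
The state is a dict: "time": time; "qpos": joint angles; "dq": joint speeds; "joint_torque": joint torques, N m; "ee_pos": TCP position; "eef_rot": TCP orientation; "wrist_force": force on the tool from outside, world axes, zero at the start; "wrist_torque": the same for the moment, N m; "grip_width": finger opening in mm; "gripper_force": force on a finger pad.
Only numpy, scipy, OpenCV 4.12 (cv2) and the standard library are available. Lean on these libraries where they do the work, as an engineer would, in place of code of your own. Each camera call takes 0.05 s, during which the arm holds its last target. There are 200 camera calls.

## Working session

There is one attempt and no reset: what is moved stays moved. The work goes in short steps, Python scripts to look and compute and a shell command to move; the robot and the scene stay as the last step left them, time stands still between calls to the robot, and variables do not carry over. Pictures are saved under pics/ and viewed, at most 14 in all, crops included, and the job is handed in when it is done.

```bash
ls; mkdir -p pics; cat > h.py <<'E'
import numpy as np, cv2
from scipy.spatial.transform import Rotation as R
from workcell import r
def snap(n,f=None,crop=None,s=1):
    p,d=r.camera(n); np.savez('/tmp/%s.npz'%n,p=p,d=d)
    if f:
        q=p[...,::-1]
        if crop: a,b,c,e=crop; q=q[b:e,a:c]
        cv2.imwrite('pics/'+f,cv2.resize(q,None,fx=s,fy=s,interpolation=cv2.INTER_CUBIC))
    return p,d
def cloud(n,d):
    c=r.get_calibration(n);K=np.array(c['intrinsics']);v,u=np.mgrid[:d.shape[0],:d.shape[1]]
    P=np.stack([(u-K[0,2])/K[0,0]*d,-(v-K[1,2])/K[1,1]*d,-d],-1)
    return P@R.from_quat(c['orientation']).as_matrix().T+np.array(c['origin'])
E
python3 - <<'E'
from h import *
for n in('top','side'):
    snap(n,n+'0.png',None,1.25); c=r.get_calibration(n); print(n,c)
print(r.observe())
E
```

```text
pics
top {'intrinsics': array([[423.12208559,   0.        , 313.38371668],
       [  0.        , 423.12208559, 200.4361597 ],
       [  0.        ,   0.        ,   1.        ]]), 'origin': array([ 352.21440931, -173.80086253,  920.35527776]), 'orientation': array([ 0.08081952, -0.07457435, -0.69098361,  0.7144568 ])}
side {'intrinsics': array([[383.27789322,   0.        , 322.30785536],
       [  0.        , 383.27789322, 202.70170258],
       [  0.        ,   0.        ,   1.        ]]), 'origin': array([590.18948876, 576.1694327 , 460.15612966]), 'orientation': array([0.01287813, 0.51926645, 0.85407075, 0.02756194])}
{'time': 0.1, 'qpos': array([-1.22839715e+00,  1.31093454e-01,  1.48919735e+00,  1.06006145e-05,
        1.52306782e+00, -8.53913006e-02]), 'dq': array([ 0.00028328, -0.00080852, -0.00190475,  0.00098756,  0.00053897,
        0.00183506]), 'joint_torque': array([ 2.32460865e-03, -5.70951390e+01, -5.01941049e+01, -2.23282509e-04,
        8.09754798e-03, -1.47869364e-04]), 'ee_pos': array([ 248.76664134, -545.41608064,  230.32989775]), 'eef_rot': array([ 9.77211170e-01,  2.12267637e-01, -1.07904958e-04, -8.76385550e-04]), 'wrist_force': array([ 0.26243589, -0.50773793, -0.28061164]), 'wrist_torque': array([ 0.03276177, -0.07616804, -0.021134  ]), 'gripper_force': 0.0, 'grip_width': 85.93963174940679}
```

View pics/top0.png

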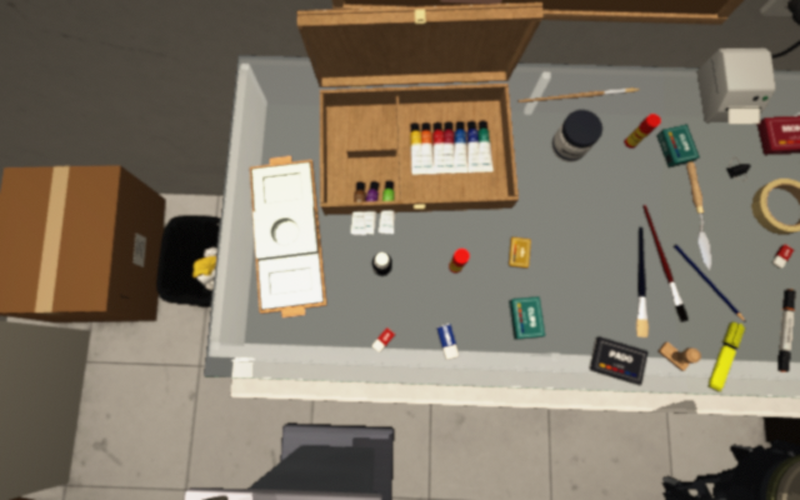

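View pics/side0.png

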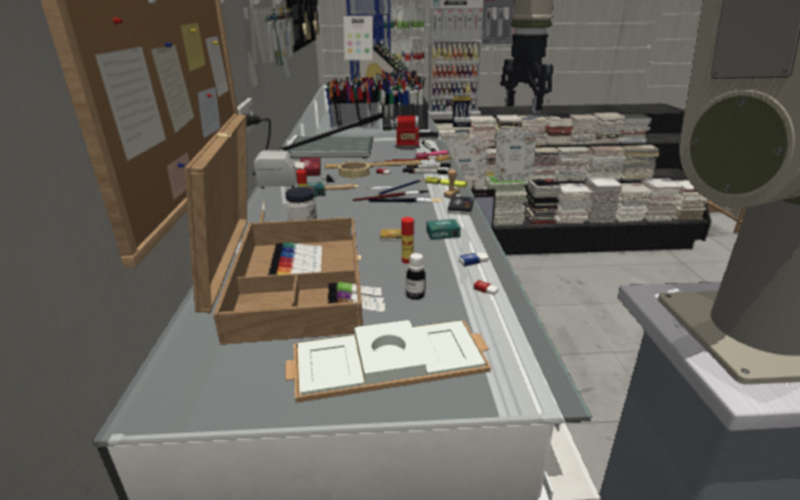

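Top view: tray at left (scaled px 288,235), with the round pocket in the middle. Bottle (382,262), glue (460,258), tin (520,252), clips (527,317), small eraser (384,340), big eraser (447,340). Now I'll localise them.

```bash
python3 - <<'E'
from h import *
z=np.load('/tmp/top.npz');p,d=z['p'],z['d'];P=cloud('top',d)
q=p[...,::-1]
cv2.imwrite('pics/c1.png',np.hstack([cv2.resize(q[120:260,195:265],(400,800))[:600] if 0 else cv2.resize(q[122:256,195:265],(300,574),interpolation=3),cv2.resize(q[180:294,290:450],(480,342),interpolation=3) if 0 else cv2.copyMakeBorder(cv2.resize(q[180:294,290:450],(480,342),interpolation=3),0,232,0,0,0)]))
# heights: objects = connected comps of z>6 in window
H=P[...,2].copy(); 
for nm,(u,v) in dict(bottle=(306,210),glue=(368,206),tin=(416,202),clips=(421,254),small=(307,271),big=(357,273)).items():
    w=np.zeros_like(H,bool); w[max(0,v-24):v+24,u-24:u+24]=1
    m=(H>5)&(H<110)&w
    n,l,s,c=cv2.connectedComponentsWithStats(m.astype(np.uint8))
    k=min(range(1,n),key=lambda i:np.hypot(*(c[i]-[u,v])))
    Q=P[l==k]; t=np.percentile(Q[:,2],90); Q=Q[Q[:,2]>t-5]
    b=cv2.minAreaRect(Q[:,:2].astype(np.float32)); print(nm,s[k].tolist(),'top z',round(t,1),np.round(b[0],1),np.round(b[1],1),round(b[2],1))
print('counter z',[np.round(P[v,u],1).tolist() for u,v in((270,260),(340,230),(450,230))])
for u,v in((228,150),(228,185),(231,224),(231,238),(225,160),(207,132),(250,130),(258,242),(212,250),(230,287),(330,287)): print(u,v,np.round(P[v,u],1))
E
```

```text
bottle [298, 202, 16, 19, 249] top z 79.9 [ 526.4 -146.5] [20.7 20.4] 2.0
glue [359, 199, 17, 20, 224] top z 93.9 [ 532.9 -274.8] [22.5 24.1] 2.8
tin [407, 189, 18, 26, 401] top z 16.4 [ 560.1 -386.2] [35.7 54.1] 85.2
clips [407, 237, 30, 35, 821] top z 28.2 [ 445.4 -395.4] [67.9 48.8] 6.5
small [298, 262, 18, 20, 180] top z 14.3 [ 400.6 -153. ] [18.8 42.5] 51.4
big [350, 259, 17, 29, 313] top z 15.9 [ 401.6 -262.1] [57. 24.] 16.3
counter z [[423.0, -72.9, 0.5], [493.7, -222.8, -1.2], [501.4, -463.2, 1.1]]
228 150 [667.   35.6   8.9]
228 185 [585.3  29.4   7.8]
231 224 [497.5  15.7   9.2]
231 238 [466.   12.   15.5]
225 160 [643.2  40.6   8.6]
207 132 [711.9  89.4   1.1]
250 130 [719.3 -10.1   2.7]
258 242 [460.9 -44.8   2.4]
212 250 [440.   53.5   4. ]
230 287 [363.1   9.4  -0.4]
330 287 [ 3.703e+02 -2.039e+02  1.000e-01]
```

View pics/c1.png

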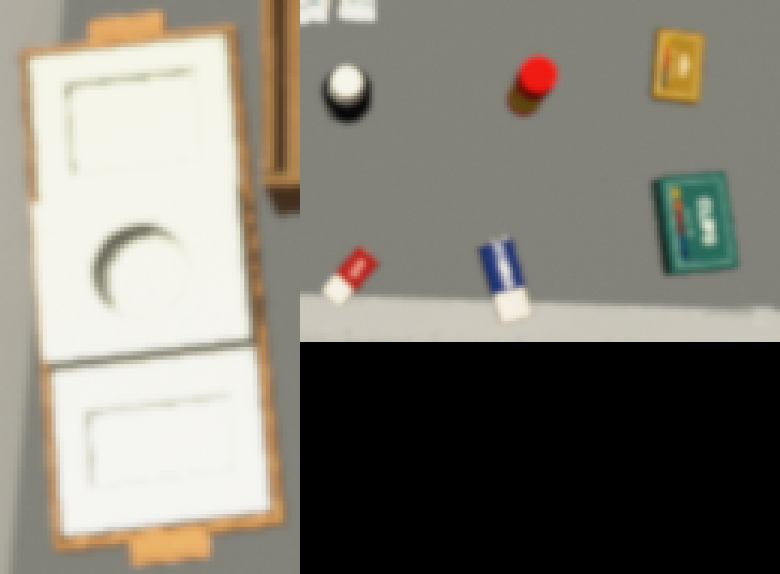

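The crop shows the bottle pocket in the middle. The wider, shorter pocket (tin) is at the far end, and the narrower, longer one (eraser) is at the near end. Next I'll fit the tray and cross-check with the pocket pixels.

```bash
cat >> h.py <<'E'
def onplane(n,u,v,z):
    c=r.get_calibration(n);K=np.array(c['intrinsics'])
    a=R.from_quat(c['orientation']).apply([(u-K[0,2])/K[0,0],-(v-K[1,2])/K[1,1],-1]);o=np.array(c['origin'])
    return (o+a*(z-o[2])/a[2])[:2]
E
python3 - <<'E'
from h import *
z=np.load('/tmp/top.npz');p,d=z['p'],z['d'];P=cloud('top',d)
m=(P[...,2]>6)&(P[...,2]<40)&(P[...,0]>420)&(P[...,0]<740)&(P[...,1]>-60)&(P[...,1]<110)
m[:, 262:]=0
w=m&(p.min(2)>150)
for nm,k in(('all',m),('white',w),('bottleins',m&(P[...,2]>22))):
    k=k.astype(np.uint8); n,l,s,c=cv2.connectedComponentsWithStats(k); i=1+s[1:,4].argmax()
    Q=P[l==i]; b=cv2.minAreaRect(Q[:,:2].astype(np.float32)); print(nm,np.round(b[0],1),np.round(b[1],1),round(b[2],2),np.percentile(Q[:,2],[5,50,95]).round(1))
f=300/70
def px(x,y,zz): return onplane('top',195+x/f-.5,122+y/f-.5,zz)
for nm,C in(('tin',[(67,85),(195,70),(205,158),(72,172)]),('er',[(88,412),(228,397),(235,472),(95,487)])):
    A=np.array([px(x,y,13) for x,y in C]); print(nm,A.round(1).tolist(),A.mean(0).round(1),np.linalg.norm(np.diff(A,axis=0),axis=1).round(1))
A=[px(x,y,28) for x,y in((92,268),(187,268),(140,224),(140,320),(140,270))]; print(np.round(A,1).tolist())
m2=(P[...,2]>22)&(P[...,2]<34)&m
H=P[...,2]
np.set_printoptions(linewidth=200); print(H[172:202,212:244:1][::2,::2].round().astype(int))
E
```

```text
all [581.1  26.3] [294.2 116.7] 8.94 [ 7.1 12.7 29.4]
white [624.5  36.2] [175.1 110.2] 8.9 [ 7.2 14.6 30.1]
bottleins [580.8  26.5] [ 86.  104.4] 9.36 [25.3 28.2 30.9]
tin [[685.0, 76.8], [695.5, 9.6], [646.8, 0.8], [636.9, 70.0]] [666.1  39.3] [68.1 49.5 69.9]
er [[509.7, 50.8], [519.8, -19.9], [481.5, -26.1], [471.5, 44.0]] [495.6  12.2] [71.4 38.8 70.8]
[[581.5, 51.3], [583.1, 2.9], [605.5, 28.7], [555.1, 24.7], [581.2, 26.8]]
[[ 29  27  30  28  27  31  28  27  31  28  28  29  28  30  29  29]
 [ 27  28  29  30  29  29  30  27  27  29  31  28  28  28  28  27]
 [ 30  29  32  31  27  23  16  15  11  12  15  25  27  27  27  30]
 [ 30  30  26  27  24  14  10   7   8   9   7  10  16  28  27  27]
 [ 31  28  26  26  15   6   9  10   9   8   6   8   8  25  27  27]
 [ 29  30  31  19   6   8   9   9   6   7  10   7   5   9  29  27]
 [ 28  28  28  13   9   9   8   9   9  10   8   9   9  10  28  30]
 [ 30  27  24  14  11   9   6  10   6   9   9  10  10   7  29 920]
 [ 25  26  28  10   6   9   7   8   6   8   9   9   8  30  29  29]
 [ 29  27  26  15   4   7   5   6   8   9   8   9   8  27  28  27]
 [ 29  29  28  30   7   9  11   8   9   8  10   7  29  28  30  29]
 [ 28  29  27  29  26  10   8  10  10  10  10  28  26  30  28  31]
 [ 28  29  27  29  29  26  30  29  31  26  26  29  29  27  29  28]
 [ 29  28  27  28  29  30  27  28  25  29  29  28  29  28  28  25]
 [ 29  29  29  29  28  27  31  28  27  27  25  29  26  27  26  28]]
```

```bash
cat > go.py <<'E'
import sys; from h import *
def go(x,y,z,phi):
    s=r.observe(); M=R.from_quat(s['eef_rot']).as_matrix(); p=s['ee_pos']
    f=np.degrees(np.arctan2(M[1,0],M[0,0])); dyaw=-((phi-f+180)%360-180)
    a=np.radians(phi); T=np.array([[np.cos(a),np.sin(a),0],[np.sin(a),-np.cos(a),0],[0,0,-1]])
    D=np.array([x,y,z])-p
    print('t',round(s['time'],2),'p',p.round(1),'phi',round(f,1),'tilt z',M[:,2].round(3),'w',round(s['grip_width'],1),'F',s['wrist_force'].round(1))
    print('yaw shares',round(dyaw/90,3),'(max .118/row) ; after yaw dp shares',(D@T/60).round(2),'; before yaw', (D@M/60).round(2))
go(*map(float,sys.argv[1:5]))
E
python3 go.py 526.5 -146.5 22 24.5
```

```text
t 0.1 p [ 248.8 -545.4  230.3] phi 24.5 tilt z [-0.001  0.002 -1.   ] w 85.9 F [ 0.3 -0.5 -0.3]
yaw shares 0.0 (max .118/row) ; after yaw dp shares [ 6.97 -4.13  3.47] ; before yaw [ 6.97 -4.12  3.48]
```

```bash
python3 -m pendant '{"dp":[[0.5,-0.3,0],[0.75,-0.44,0],[0.75,-0.44,0],[0.75,-0.44,0],[0.75,-0.44,0]],"yaw":[0,0,0,0,0]}' -1 40
python3 -m pendant '{"dp":[[0.75,-0.44,0],[0.75,-0.44,0],[0.75,-0.44,0],[0.75,-0.44,0.2],[0.47,-0.31,0.5]],"yaw":[0,0,0,0,0]}'
python3 -m pendant '{"dp":[[0,0,0.5],[0,0,0.5],[0,0,0.2],[0,0,0],[0,0,0]],"yaw":[0,0,0,0,0]}'
python3 go.py 526.5 -146.5 22 24.5
```

```text
time: 0.72
ee_pos: [389.3, -344.7, 230.9]
eef_rot: [0.977, 0.212, -0.0, -0.0]
wrist_force: [-0.1, -0.2, -0.2]
grip_width: 85.7
gripper_force: 0.0
time: 1.35
ee_pos: [528.7, -145.2, 190.3]
eef_rot: [0.977, 0.213, 0.001, 0.001]
wrist_force: [0.6, -0.4, -0.1]
grip_width: 85.5
gripper_force: 0.0
time: 1.98
ee_pos: [527.5, -147.5, 118.8]
eef_rot: [0.977, 0.212, 0.001, 0.001]
wrist_force: [-0.6, -0.0, 0.2]
grip_width: 85.7
gripper_force: 0.0
t 1.98 p [ 527.5 -147.5  118.8] phi 24.5 tilt z [ 0.002 -0.001 -1.   ] w 85.7 F [-0.6 -0.   0.2]
yaw shares -0.0 (max .118/row) ; after yaw dp shares [-0.01 -0.02  1.61] ; before yaw [-0.01 -0.02  1.61]
```

```bash
python3 -m pendant '{"dp":[[0,-0.02,0.4],[0,0,0.4],[0,0,0.4],[0,0,0.4],[0,0,0]],"yaw":[0,0,0,0,0]}'
python3 -m pendant '{"dp":[[0,0,0],[0,0,0],[0,0,0],[0,0,0],[0,0,0]],"yaw":[0,0,0,0,0]}' 1 40
python3 -m pendant '{"dp":[[0,0,0],[0,0,0],[0,0,0],[0,0,-0.2],[0,0,-0.4]],"yaw":[0,0,0,0,0]}'
python3 go.py 581 26.5 80 24.5; python3 -c "
from h import *
snap('side','s1.png',(240,80,480,280),3.2)"
```

```text
time: 2.6
ee_pos: [525.3, -145.7, 20.6]
eef_rot: [0.977, 0.212, -0.001, -0.001]
wrist_force: [-0.6, -0.6, -0.0]
grip_width: 85.1
gripper_force: 0.0
time: 3.22
ee_pos: [527.1, -146.2, 22.7]
eef_rot: [0.977, 0.212, 0.001, 0.001]
wrist_force: [-1.3, 0.5, 5.4]
grip_width: 32.7
gripper_force: 39.5
time: 3.85
ee_pos: [525.1, -145.5, 57.2]
eef_rot: [0.977, 0.212, -0.001, -0.001]
wrist_force: [0.2, 0.7, -0.8]
grip_width: 32.4
gripper_force: 40.1
t 3.85 p [ 525.1 -145.5   57.2] phi 24.5 tilt z [-0.002  0.001 -1.   ] w 32.4 F [ 0.2  0.7 -0.8]
yaw shares 0.0 (max .118/row) ; after yaw dp shares [ 2.04 -2.22 -0.38] ; before yaw [ 2.04 -2.22 -0.38]
```

View pics/s1.png

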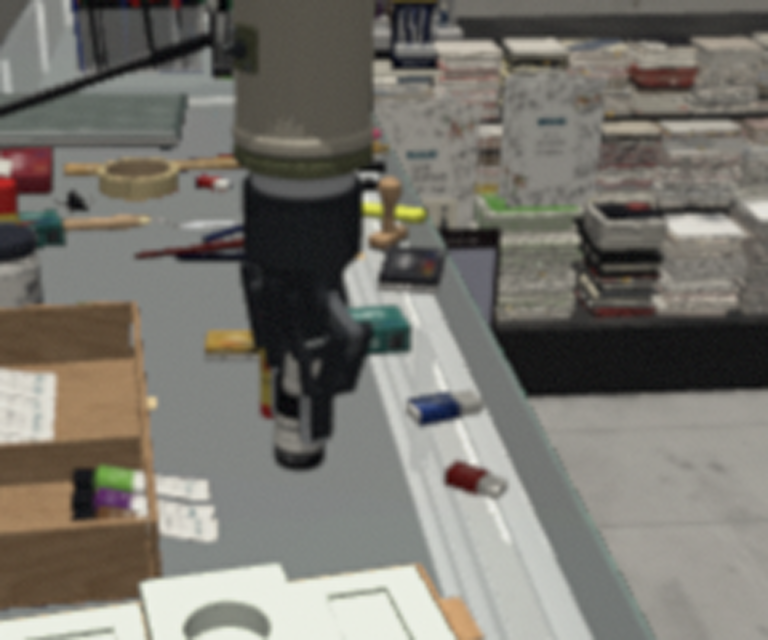

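The side picture shows the bottle upright between the pads (px 300,430), lifted clear. On to the pocket.

```bash
python3 -m pendant '{"dp":[[0.2,-0.22,-0.38],[0.46,-0.5,0],[0.46,-0.5,0],[0.46,-0.5,0],[0.46,-0.5,0]],"yaw":[0,0,0,0,0]}'
python3 -m pendant '{"dp":[[0,0,0],[0,0,0],[0,0,0],[0,0,0],[0,0,0]],"yaw":[0,0,0,0,0]}'
python3 go.py 581 26.5 31 24.5
```

```text
time: 4.53
ee_pos: [582.8, 27.4, 80.5]
eef_rot: [0.977, 0.212, 0.0, 0.0]
wrist_force: [0.4, -0.1, -0.2]
grip_width: 32.6
gripper_force: 40.1
time: 5.15
ee_pos: [582.2, 25.5, 80.1]
eef_rot: [0.977, 0.212, -0.0, 0.0]
wrist_force: [-0.8, -0.2, -0.3]
grip_width: 32.7
gripper_force: 40.1
t 5.15 p [582.2  25.5  80.1] phi 24.5 tilt z [ 0. -0. -1.] w 32.7 F [-0.8 -0.2 -0.3]
yaw shares -0.0 (max .118/row) ; after yaw dp shares [-0.01 -0.02  0.82] ; before yaw [-0.01 -0.02  0.82]
```

```bash
python3 -m pendant '{"dp":[[-0.01,0,0.2],[0,0,0.2],[0,0,0.2],[0,0,0.15],[0,0,0.05]],"yaw":[0,0,0,0,0]}'
python3 -m pendant '{"dp":[[0,0,0],[0,0,0],[0,0,0],[0,0,0],[0,0,0]],"yaw":[0,0,0,0,0]}'; python3 go.py 581 26.5 31 24.5
```

```text
time: 5.78
ee_pos: [581.0, 25.9, 30.9]
eef_rot: [0.977, 0.212, -0.001, -0.0]
wrist_force: [0.3, -0.6, -1.0]
grip_width: 32.6
gripper_force: 40.1
time: 6.4
ee_pos: [581.8, 25.9, 32.2]
eef_rot: [0.977, 0.212, 0.0, 0.0]
wrist_force: [-0.0, 0.9, -1.0]
grip_width: 32.3
gripper_force: 40.2
t 6.4 p [581.8  25.9  32.2] phi 24.5 tilt z [ 0.  0. -1.] w 32.3 F [-0.   0.9 -1. ]
yaw shares 0.0 (max .118/row) ; after yaw dp shares [-0.01 -0.02  0.02] ; before yaw [-0.01 -0.02  0.02]
```

```bash
python3 -m pendant '{"dp":[[0,0,0.015],[0,0,0.01],[0,0,0],[0,0,0],[0,0,0]],"yaw":[0,0,0,0,0]}'
```

```text
time: 7.02
ee_pos: [581.8, 25.9, 30.8]
eef_rot: [0.977, 0.212, 0.0, -0.0]
wrist_force: [-0.3, -0.1, 3.0]
grip_width: 32.4
gripper_force: 40.4
```

```bash
python3 -m pendant '{"dp":[[0,0,0],[0,0,0],[0,0,0],[0,0,0],[0,0,-0.3]],"yaw":[0,0,0,0,0]}' -0.6
python3 -m pendant '{"dp":[[0,0,-0.5],[0,0,-0.7],[0,0,-0.7],[0,0,-0.3],[0,0,0]],"yaw":[0,0,0,0,0]}' -0.5
python3 go.py 560 -386 100 -4.8
```

```text
time: 7.65
ee_pos: [580.1, 25.9, 47.5]
eef_rot: [0.977, 0.212, -0.002, -0.0]
wrist_force: [-0.6, -1.0, -0.7]
grip_width: 68.7
gripper_force: 0.0
time: 8.28
ee_pos: [582.8, 25.8, 182.7]
eef_rot: [0.977, 0.212, 0.002, 0.0]
wrist_force: [-0.2, 0.9, -1.0]
grip_width: 64.0
gripper_force: 0.0
t 8.28 p [582.8  25.8 182.7] phi 24.5 tilt z [ 0.004 -0.    -1.   ] w 64.0 F [-0.2  0.9 -1. ]
yaw shares 0.326 (max .118/row) ; after yaw dp shares [0.19 6.87 1.38] ; before yaw [-3.2   6.08  1.38]
```

```bash
python3 -m pendant '{"dp":[[0,0,0],[0,0,0],[0,0,0],[0.05,0.5,0],[0.05,0.9,0]],"yaw":[0.11,0.11,0.106,0,0]}'
python3 -m pendant '{"dp":[[0.05,0.9,0],[0.04,0.9,0],[0,0.9,0],[0,0.9,0],[0,0.9,0]],"yaw":[0,0,0,0,0]}'
python3 -m pendant '{"dp":[[0,0.7,0],[0,0.27,0.2],[0,0,0.5],[0,0,0.5],[0,0,0]],"yaw":[0,0,0,0,0]}'
python3 go.py 560 -386 60 -4.8;  python3 -c "
from h import *
snap('top','t1.png',(180,110,480,310),2.6)"
```

```text
time: 8.9
ee_pos: [579.4, -57.5, 177.9]
eef_rot: [0.999, -0.041, -0.002, -0.0]
wrist_force: [0.8, -1.1, 0.1]
grip_width: 64.2
gripper_force: 0.0
time: 9.52
ee_pos: [561.8, -328.8, 177.7]
eef_rot: [0.999, -0.042, -0.002, -0.001]
wrist_force: [0.4, 1.1, 0.1]
grip_width: 64.1
gripper_force: 0.0
time: 10.15
ee_pos: [555.7, -382.7, 102.7]
eef_rot: [0.999, -0.042, -0.004, -0.003]
wrist_force: [-0.5, 1.2, -0.1]
grip_width: 64.3
gripper_force: 0.0
t 10.15 p [ 555.7 -382.7  102.7] phi -4.8 tilt z [-0.007  0.006 -1.   ] w 64.3 F [-0.5  1.2 -0.1]
yaw shares 0.0 (max .118/row) ; after yaw dp shares [0.08 0.05 0.71] ; before yaw [0.08 0.05 0.71]
```

View pics/t1.png

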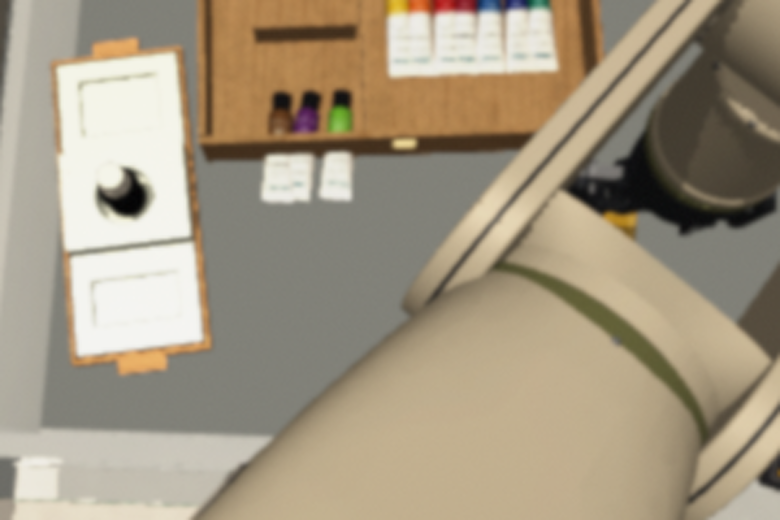

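Top view: the bottle stands in the round pocket (px 122,188), and the gripper is over the tin.

```bash
python3 -m pendant '{"dp":[[0,0,0],[0,0,0.3],[0,0,0.35],[0,0,0],[0,0,0]],"yaw":[0,0,0,0,0]}'
python3 go.py 560 -386 6 -4.8;python3 go.py 560 -386 6 -4.8; python3 -c "
from h import *
p,d=snap('side','s2.png',(270,150,370,225),6)"
```

```text
time: 10.82
ee_pos: [558.2, -385.7, 69.2]
eef_rot: [0.999, -0.042, -0.0, -0.0]
wrist_force: [-0.0, -0.2, 0.6]
grip_width: 64.1
gripper_force: 0.0
t 10.82 p [ 558.2 -385.7   69.2] phi -4.8 tilt z [-0.001  0.001 -1.   ] w 64.1 F [-0.  -0.2  0.6]
yaw shares -0.0 (max .118/row) ; after yaw dp shares [0.03 0.   1.05] ; before yaw [0.03 0.   1.05]
t 10.82 p [ 558.2 -385.7   69.2] phi -4.8 tilt z [-0.001  0.001 -1.   ] w 64.1 F [-0.  -0.2  0.6]
yaw shares -0.0 (max .118/row) ; after yaw dp shares [0.03 0.   1.05] ; before yaw [0.03 0.   1.05]
```

View pics/s2.png

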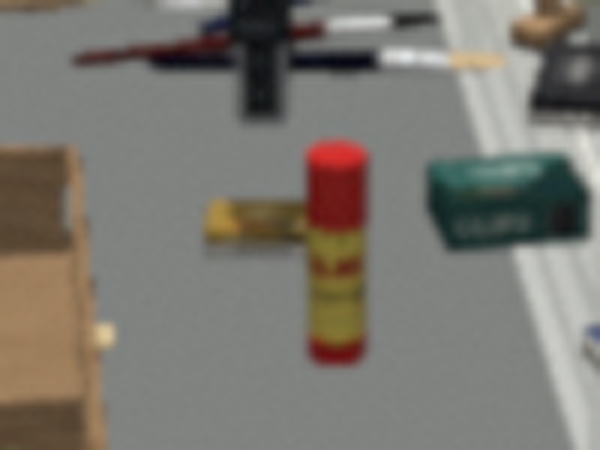

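The side crop shows the finger above the tin (px 255,215), clear of the glue stick and the clips. Descending.

```bash
python3 -m pendant '{"dp":[[0.03,0,0.3],[0,0,0.4],[0,0,0.25],[0,0,0.1],[0,0,0]],"yaw":[0,0,0,0,0]}'
python3 -m pendant '{"dp":[[0,0,0],[0,0,0],[0,0,0],[0,0,0],[0,0,0]],"yaw":[0,0,0,0,0]}' 1 40
python3 -m pendant '{"dp":[[0,0,0],[0,0,0],[0,0,-0.2],[0,0,-0.4],[0,0,0]],"yaw":[0,0,0,0,0]}'
python3 -c "
from h import *
p,d=snap('side','s3.png',(270,120,390,210),6)"
```

```text
time: 11.5
ee_pos: [560.1, -385.9, 6.3]
eef_rot: [0.999, -0.042, -0.0, -0.0]
wrist_force: [0.4, -0.3, -0.1]
grip_width: 63.9
gripper_force: 0.0
time: 12.12
ee_pos: [561.0, -386.7, 8.0]
eef_rot: [0.999, -0.042, 0.001, 0.001]
wrist_force: [-0.3, -0.5, 5.0]
grip_width: 33.8
gripper_force: 40.4
time: 12.75
ee_pos: [561.8, -387.3, 45.6]
eef_rot: [0.999, -0.042, 0.002, 0.001]
wrist_force: [0.2, 0.1, -0.3]
grip_width: 34.1
gripper_force: 39.8
```

View pics/s3.png

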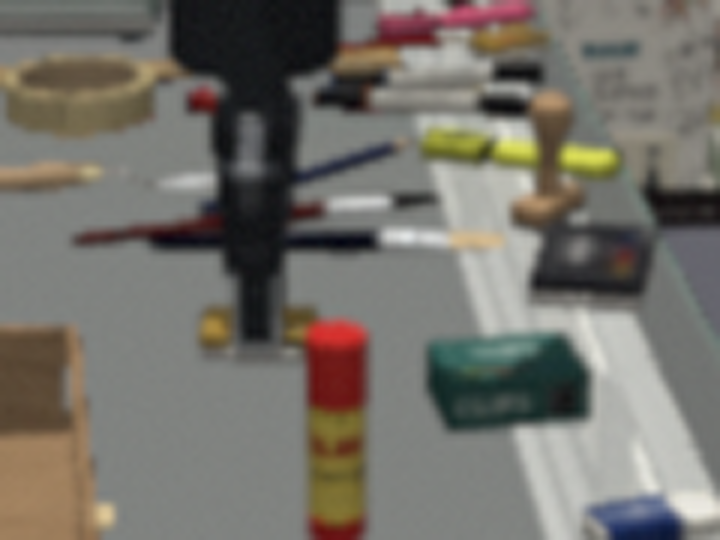

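Tin is held level near its mid-length (px 258,330), tips above its underside. Lift and carry.

```bash
python3 -m pendant '{"dp":[[0,0,-0.6],[0,0,-0.7],[0,0,-0.6],[0,-0.3,0],[0,-0.7,0]],"yaw":[0,0,0,0,0]}'
python3 go.py 560 40 163 -4.8
```

```text
time: 13.42
ee_pos: [564.4, -326.2, 155.1]
eef_rot: [0.999, -0.043, -0.001, -0.0]
wrist_force: [-0.1, 1.1, -0.1]
grip_width: 34.1
gripper_force: 40.0
t 13.43 p [ 564.4 -326.2  155.1] phi -5.0 tilt z [-0.001  0.    -1.   ] w 34.1 F [-0.1  1.1 -0.1]
yaw shares -0.002 (max .118/row) ; after yaw dp shares [-0.58 -6.08 -0.13] ; before yaw [-0.6  -6.07 -0.13]
```

```bash
python3 -m pendant '{"dp":[[-0.08,-0.8,0],[-0.08,-0.8,0],[-0.08,-0.8,0],[-0.08,-0.8,0],[-0.08,-0.8,0]],"yaw":[0,0,0,0,0]}'
python3 -m pendant '{"dp":[[-0.08,-0.8,0],[-0.08,-0.7,0],[0,-0.4,0],[0,0,0],[0,0,0]],"yaw":[0,0,0,-0.1,-0.11]}'
python3 -m pendant '{"dp":[[0,0,0],[0,0,0],[0,0,0],[0,0,0],[0,0,0]],"yaw":[-0.11,-0.11,-0.11,-0.11,-0.11]}'
python3 -m pendant '{"dp":[[0,0,0],[0,0,0],[0,0,0],[0,0,0],[0,0,0]],"yaw":[-0.11,-0.11,-0.11,-0.063,0]}'
python3 go.py 666 40 100 99
```

```text
time: 14.05
ee_pos: [559.9, -82.7, 154.2]
eef_rot: [0.999, -0.042, -0.002, -0.0]
wrist_force: [0.7, 0.5, -0.3]
grip_width: 33.9
gripper_force: 40.0
time: 14.68
ee_pos: [560.0, 30.5, 154.1]
eef_rot: [0.992, 0.126, -0.002, -0.0]
wrist_force: [0.1, -0.4, -0.5]
grip_width: 34.1
gripper_force: 40.0
time: 15.3
ee_pos: [560.0, 29.9, 154.1]
eef_rot: [0.848, 0.529, -0.001, -0.001]
wrist_force: [-0.6, -0.0, -0.1]
grip_width: 34.0
gripper_force: 40.0
time: 15.92
ee_pos: [560.2, 29.8, 154.5]
eef_rot: [0.65, 0.76, -0.001, -0.001]
wrist_force: [1.0, -0.5, -0.3]
grip_width: 33.8
gripper_force: 39.9
t 15.93 p [560.2  29.8 154.5] phi 98.9 tilt z [-0.003  0.    -1.   ] w 33.8 F [ 1.  -0.5 -0.3]
yaw shares -0.001 (max .118/row) ; after yaw dp shares [-0.11  1.77  0.91] ; before yaw [-0.11  1.77  0.9 ]
```

```bash
python3 -m pendant '{"dp":[[-0.03,0.5,0],[-0.04,0.7,0],[-0.04,0.57,0],[0,0,0.3],[0,0,0.6]],"yaw":[0,0,0,0,0]}'
python3 -m pendant '{"dp":[[0,0,0.5],[0,0,0.1],[0,0,0],[0,0,0],[0,0,0]],"yaw":[0,0,0,0,0]}'
python3 go.py 666 40 16 99; python3 -c "
from h import *
p,d=snap('side','s4.png',(220,230,420,350),4)
p,d=snap('top');P=cloud('top',d)
m=(p[...,0]>120)&(p[...,2]<90)&(P[...,2]>25)&(P[...,2]<60)&(abs(P[...,0]-666)<60)&(abs(P[...,1]-40)<60)
Q=P[m]; print(m.sum(), Q.mean(0), Q.min(0),Q.max(0))"
```

```text
time: 16.55
ee_pos: [667.7, 39.5, 102.0]
eef_rot: [0.651, 0.759, 0.0, 0.0]
wrist_force: [-0.2, -0.7, 0.2]
grip_width: 34.4
gripper_force: 40.0
time: 17.18
ee_pos: [668.5, 39.4, 68.4]
eef_rot: [0.65, 0.76, 0.001, 0.001]
wrist_force: [0.6, -0.1, -0.7]
grip_width: 34.3
gripper_force: 40.0
t 17.18 p [668.5  39.4  68.4] phi 98.9 tilt z [ 0.003 -0.    -1.   ] w 34.3 F [ 0.6 -0.1 -0.7]
yaw shares -0.001 (max .118/row) ; after yaw dp shares [ 0.02 -0.04  0.87] ; before yaw [ 0.02 -0.04  0.87]<string>:6: RuntimeWarning: Mean of empty slice.
  ret = um.true_divide(
Traceback (most recent call last):
ValueError: zero-size array to reduction operation minimum which has no identity
```

View pics/s4.png

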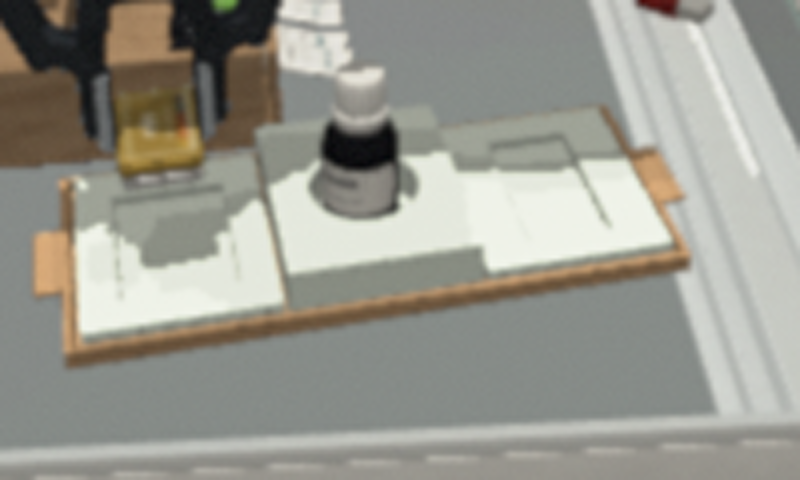

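The side picture shows the bottle upright in its pocket (px 360,170) and the tin held level, aligned with the left pocket. Lowering.

```bash
python3 -m pendant '{"dp":[[0.02,-0.03,0.2],[0,0,0.3],[0,0,0.2],[0,0,0.1],[0,0,0]],"yaw":[0,0,0,0,0]}'
python3 -m pendant '{"dp":[[0,0,0.03],[0,0,0.02],[0,0,0],[0,0,0],[0,0,0]],"yaw":[0,0,0,0,0]}'
python3 go.py 666 40 15 99
```

```text
time: 17.9
ee_pos: [665.1, 40.2, 17.8]
eef_rot: [0.65, 0.76, -0.0, -0.0]
wrist_force: [0.6, 0.3, -0.2]
grip_width: 34.2
gripper_force: 40.0
time: 18.52
ee_pos: [665.9, 40.2, 16.1]
eef_rot: [0.65, 0.76, 0.0, 0.0]
wrist_force: [0.5, 0.3, 1.8]
grip_width: 34.1
gripper_force: 40.3
t 18.52 p [665.9  40.2  16.1] phi 98.9 tilt z [ 0.001 -0.    -1.   ] w 34.1 F [0.5 0.3 1.8]
yaw shares -0.001 (max .118/row) ; after yaw dp shares [-0.    0.    0.02] ; before yaw [-0.    0.    0.02]
```

```bash
python3 -m pendant '{"dp":[[0,0,0],[0,0,0],[0,0,0],[0,0,0],[0,0,-0.2]],"yaw":[0,0,0,0,0]}' -0.25
python3 -m pendant '{"dp":[[0,0,-0.5],[0,0,-0.8],[0,0,-0.8],[0,0,-0.2],[0,0,0]],"yaw":[0,0,0,0,0]}'
python3 go.py 560 30 160 99; python3 -c "
from h import *
p,d=snap('side','s5.png',(220,230,420,350),4)"
```

```text
time: 19.15
ee_pos: [664.4, 40.3, 26.6]
eef_rot: [0.65, 0.76, -0.001, -0.001]
wrist_force: [0.1, 1.5, -0.5]
grip_width: 53.3
gripper_force: 0.0
time: 19.77
ee_pos: [666.4, 40.2, 167.4]
eef_rot: [0.65, 0.76, 0.001, 0.001]
wrist_force: [-0.8, -0.1, -1.1]
grip_width: 53.3
gripper_force: 0.0
t 19.77 p [666.4  40.2 167.4] phi 98.9 tilt z [ 0.003 -0.    -1.   ] w 53.3 F [-0.8 -0.1 -1.1]
yaw shares -0.001 (max .118/row) ; after yaw dp shares [ 0.11 -1.78  0.12] ; before yaw [ 0.11 -1.78  0.12]
```

View pics/s5.png

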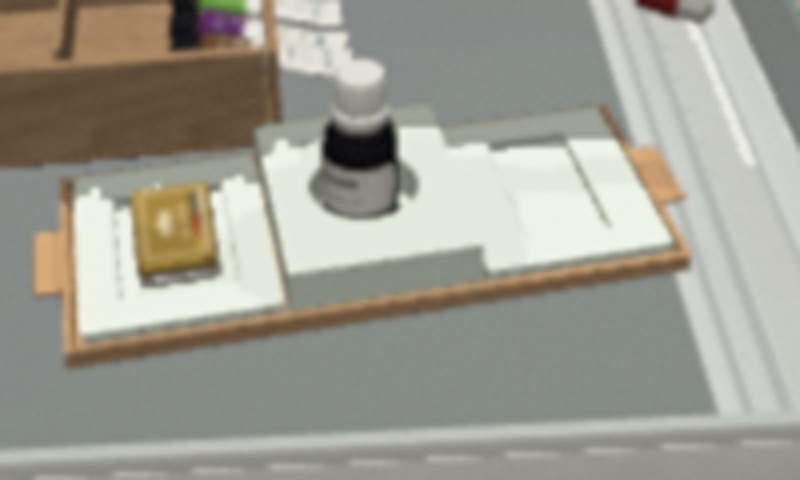

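The tin lies flat in its pocket (px 175,230) and the bottle is upright. Now the big eraser.

```bash
python3 -m pendant '{"dp":[[0.03,-0.5,0],[0.04,-0.8,0],[0.04,-0.48,0],[0,0,0],[0,0,0]],"yaw":[0,0,0,0.11,0.11]}'
python3 -m pendant '{"dp":[[0,0,0],[0,0,0],[0,0,0],[0,0,0],[0,0,0]],"yaw":[0.11,0.11,0.11,0.11,0.11]}'
python3 -m pendant '{"dp":[[0,0,0],[0,0,0],[0,0,0],[0,0,0],[0,0,0]],"yaw":[0.11,0.037,0,0,0]}'
python3 go.py 401.6 -262.1 60 16.3
```

```text
time: 20.45
ee_pos: [557.1, 30.2, 163.1]
eef_rot: [0.773, 0.635, -0.002, -0.001]
wrist_force: [0.5, 0.8, -0.1]
grip_width: 53.4
gripper_force: 0.0
time: 21.08
ee_pos: [557.4, 30.2, 162.9]
eef_rot: [0.967, 0.253, -0.002, -0.001]
wrist_force: [0.6, 0.1, 0.3]
grip_width: 53.1
gripper_force: 0.0
time: 21.7
ee_pos: [558.7, 30.2, 165.1]
eef_rot: [0.99, 0.143, -0.0, -0.0]
wrist_force: [0.5, -0.6, 0.3]
grip_width: 53.5
gripper_force: 0.0
t 21.7 p [558.7  30.2 165.1] phi 16.5 tilt z [-0.001  0.    -1.   ] w 53.5 F [ 0.5 -0.6  0.3]
yaw shares 0.002 (max .118/row) ; after yaw dp shares [-3.88  3.94  1.75] ; before yaw [-3.89  3.93  1.75]
```

```bash
python3 -m pendant '{"dp":[[-0.4,0.4,0],[-0.6,0.6,0],[-0.6,0.6,0],[-0.6,0.6,0],[-0.6,0.6,0]],"yaw":[0,0,0,0,0]}'
python3 -m pendant '{"dp":[[-0.6,0.6,0],[-0.48,0.54,0],[0,0,0.5],[0,0,0.6],[0,0,0.4]],"yaw":[0,0,0,0,0]}'
python3 -m pendant '{"dp":[[0,0,0.2],[0,0,0],[0,0,0],[0,0,0],[0,0,0]],"yaw":[0,0,0,0,0]}'
python3 go.py 401.6 -262.1 6 16.3;python3 -c "
from h import *
p,d=snap('side','s6.png',(310,130,430,220),6)"
```

```text
time: 22.32
ee_pos: [444.5, -179.7, 165.8]
eef_rot: [0.99, 0.143, 0.0, 0.0]
wrist_force: [1.0, -1.4, -0.5]
grip_width: 53.4
gripper_force: 0.0
time: 22.95
ee_pos: [401.7, -262.1, 73.9]
eef_rot: [0.99, 0.143, -0.0, -0.001]
wrist_force: [-0.2, -0.2, -0.0]
grip_width: 53.5
gripper_force: 0.0
time: 23.58
ee_pos: [402.9, -262.7, 64.4]
eef_rot: [0.99, 0.143, 0.0, 0.001]
wrist_force: [-0.1, 0.4, 0.4]
grip_width: 53.5
gripper_force: 0.0
t 23.57 p [ 402.9 -262.7   64.4] phi 16.4 tilt z [ 0.001 -0.001 -1.   ] w 53.5 F [-0.1  0.4  0.4]
yaw shares 0.001 (max .118/row) ; after yaw dp shares [-0.02 -0.02  0.97] ; before yaw [-0.02 -0.02  0.97]
```

View pics/s6.png

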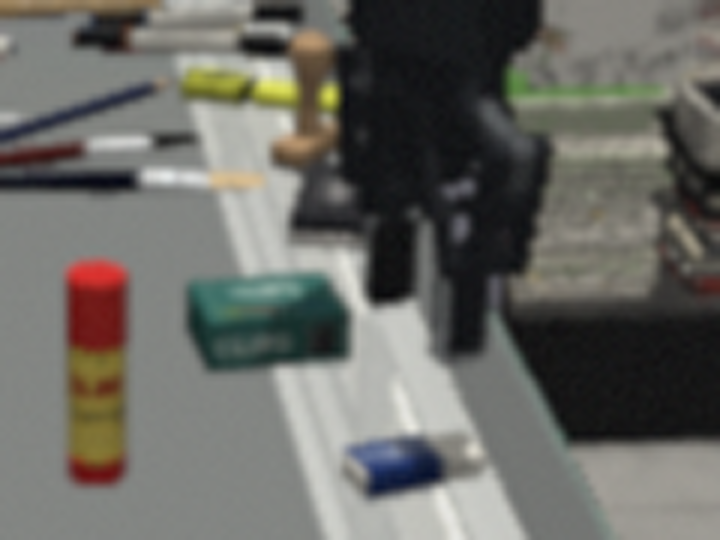

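The gripper stands over the big eraser (px 415,465), clear of the clips. Descend and grip.

```bash
python3 -m pendant '{"dp":[[-0.02,0,0.3],[0,0,0.4],[0,0,0.2],[0,0,0.07],[0,0,0]],"yaw":[0,0,0,0,0]}'
python3 -m pendant '{"dp":[[0,0,0],[0,0,0],[0,0,0],[0,0,0],[0,0,0]],"yaw":[0,0,0,0,0]}' 1 30
python3 -m pendant '{"dp":[[0,0,0],[0,0,0],[0,0,-0.2],[0,0,-0.4],[0,0,0]],"yaw":[0,0,0,0,0]}'
python3 go.py 496 13 150 99;python3 -c "
from h import *
p,d=snap('side','s7.png',(310,130,430,220),6)"
```

```text
time: 24.25
ee_pos: [401.3, -262.7, 5.3]
eef_rot: [0.99, 0.143, -0.0, -0.0]
wrist_force: [-0.1, 0.2, 0.4]
grip_width: 53.6
gripper_force: 0.0
time: 24.88
ee_pos: [402.0, -263.2, 6.3]
eef_rot: [0.99, 0.143, 0.001, 0.001]
wrist_force: [-0.2, 0.3, 6.0]
grip_width: 23.3
gripper_force: 30.1
time: 25.5
ee_pos: [402.8, -263.9, 43.7]
eef_rot: [0.99, 0.143, 0.001, 0.002]
wrist_force: [0.4, -0.3, -0.2]
grip_width: 22.9
gripper_force: 29.5
t 25.5 p [ 402.8 -263.9   43.7] phi 16.4 tilt z [ 0.003 -0.003 -1.   ] w 22.9 F [ 0.4 -0.3 -0.2]
yaw shares -0.918 (max .118/row) ; after yaw dp shares [ 4.32  2.26 -1.77] ; before yaw [ 2.8  -3.98 -1.78]
```

View pics/s7.png

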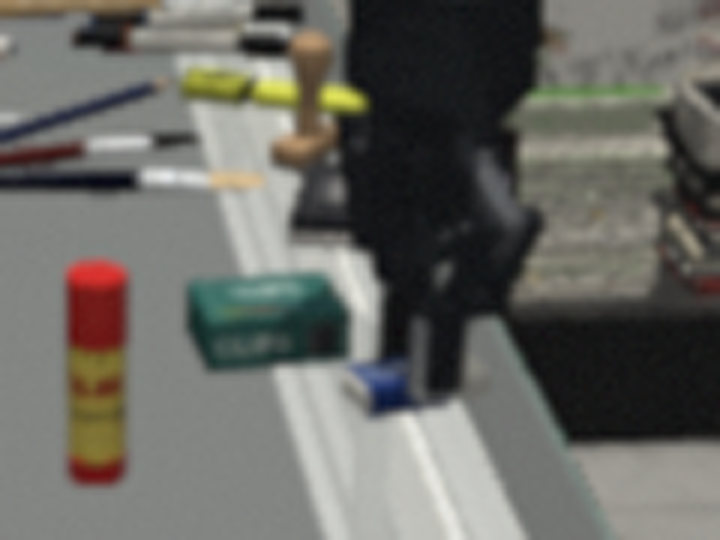

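Eraser held level (px 400,385). Carry it to the near pocket.

```bash
python3 -m pendant '{"dp":[[0,0,-0.6],[0,0,-0.7],[0,0,-0.5],[0.3,-0.43,0],[0.5,-0.71,0]],"yaw":[0,0,0,0,0]}'
python3 -m pendant '{"dp":[[0.5,-0.71,0],[0.5,-0.71,0],[0.5,-0.71,0],[0.5,-0.71,0],[0,0,0]],"yaw":[0,0,0,0,-0.11]}'
python3 -m pendant '{"dp":[[0,0,0],[0,0,0],[0,0,0],[0,0,0],[0,0,0]],"yaw":[-0.11,-0.11,-0.11,-0.11,-0.11]}'
python3 -m pendant '{"dp":[[0,0,0],[0,0,0],[0,0,0],[0,0,0],[0,0,0]],"yaw":[-0.11,-0.11,-0.038,0,0]}'
python3 go.py 496 13 68 99
```

```text
time: 26.18
ee_pos: [427.9, -183.6, 149.0]
eef_rot: [0.99, 0.141, -0.0, 0.0]
wrist_force: [0.6, 0.5, -0.6]
grip_width: 23.2
gripper_force: 29.6
time: 26.8
ee_pos: [495.0, 17.3, 148.2]
eef_rot: [0.973, 0.231, -0.001, -0.001]
wrist_force: [0.0, -0.9, 0.4]
grip_width: 23.3
gripper_force: 29.6
time: 27.42
ee_pos: [494.3, 13.9, 148.1]
eef_rot: [0.787, 0.617, -0.001, -0.001]
wrist_force: [-0.1, 0.4, -0.7]
grip_width: 23.0
gripper_force: 29.6
time: 28.05
ee_pos: [494.6, 13.9, 148.8]
eef_rot: [0.65, 0.76, -0.0, -0.0]
wrist_force: [-1.1, 0.2, -0.4]
grip_width: 23.2
gripper_force: 29.6
t 28.05 p [494.6  13.9 148.8] phi 98.9 tilt z [-0.001  0.    -1.   ] w 23.2 F [-1.1  0.2 -0.4]
yaw shares -0.001 (max .118/row) ; after yaw dp shares [-0.02  0.02  1.35] ; before yaw [-0.02  0.02  1.35]
```

```bash
python3 -m pendant '{"dp":[[-0.01,0.02,0.4],[0,0,0.5],[0,0,0.4],[0,0,0.3],[0,0,0]],"yaw":[0,0,0,0,0]}'
python3 -m pendant '{"dp":[[0,0,0.1],[0,0,0],[0,0,0],[0,0,0],[0,0,0]],"yaw":[0,0,0,0,0]}'
python3 go.py 496 13 14.5 99;python3 -c "
from h import *
p,d=snap('side','s8.png',(220,220,420,350),4)"
```

```text
time: 28.68
ee_pos: [495.0, 13.5, 51.9]
eef_rot: [0.649, 0.76, -0.001, -0.001]
wrist_force: [0.4, 0.1, -0.6]
grip_width: 23.1
gripper_force: 29.6
time: 29.3
ee_pos: [496.5, 13.4, 47.7]
eef_rot: [0.649, 0.761, 0.0, 0.0]
wrist_force: [0.2, -0.0, -0.6]
grip_width: 23.2
gripper_force: 29.6
t 29.3 p [496.5  13.4  47.7] phi 99.0 tilt z [ 0. -0. -1.] w 23.2 F [ 0.2 -0.  -0.6]
yaw shares 0.0 (max .118/row) ; after yaw dp shares [-0.01 -0.01  0.55] ; before yaw [-0.01 -0.01  0.55]
```

View pics/s8.png

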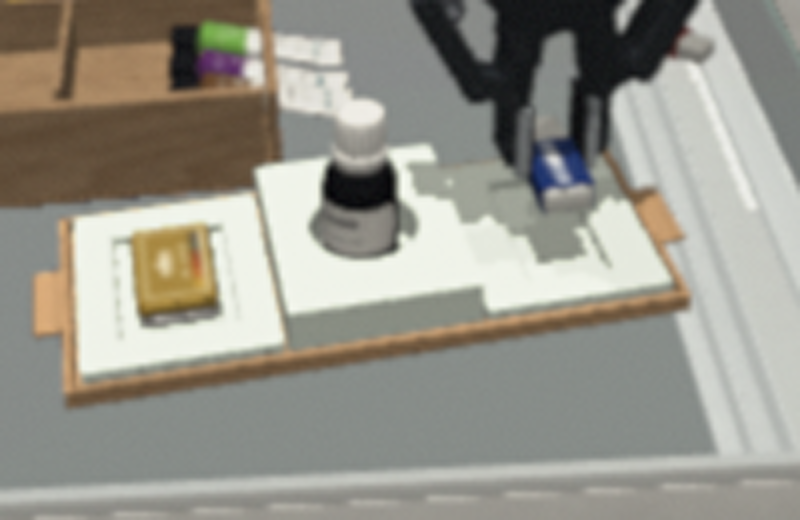

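The eraser is level over its pocket (px 560,180) and aligned. Lower, feel for the floor.

```bash
python3 -m pendant '{"dp":[[-0.01,0,0.15],[0,0,0.2],[0,0,0.1],[0,0,0.05],[0,0,0]],"yaw":[0,0,0,0,0]}'
python3 -m pendant '{"dp":[[0,0,0.02],[0,0,0.02],[0,0,0],[0,0,0],[0,0,0]],"yaw":[0,0,0,0,0]}'
```

```text
time: 29.98
ee_pos: [496.1, 12.9, 17.1]
eef_rot: [0.649, 0.761, -0.0, -0.0]
wrist_force: [-0.6, 0.1, -1.0]
grip_width: 23.1
gripper_force: 29.6
time: 30.6
ee_pos: [496.4, 12.9, 15.0]
eef_rot: [0.649, 0.761, 0.0, 0.0]
wrist_force: [-0.1, 1.0, -0.2]
grip_width: 23.2
gripper_force: 29.6
```

```bash
python3 -m pendant '{"dp":[[0,0,0.015],[0,0,0],[0,0,0],[0,0,0],[0,0,0]],"yaw":[0,0,0,0,0]}'
python3 -m pendant '{"dp":[[0,0,0],[0,0,0],[0,0,0],[0,0,0],[0,0,-0.2]],"yaw":[0,0,0,0,0]}' -0.1
python3 -m pendant '{"dp":[[0,0,-0.5],[0,0,-0.8],[0,0,-0.8],[0,0,-0.5],[0,0,0]],"yaw":[0,0,0,0,0]}'
python3 -m pendant '{"dp":[[0,-0.4,-0.3],[0,-0.6,0],[0,-0.4,0],[0,0,0],[0,0,0]],"yaw":[0,0,0,0,0]}'
python3 -c "
from h import *
p,d=snap('side','s9.png',(220,200,420,350),4)
P=cloud('side',d)
for nm,(x,y) in dict(tin=(666,40),er=(496,13)).items():
    m=(abs(P[...,0]-x)<14)&(abs(P[...,1]-y)<20)&(P[...,2]<60)&(P[...,2]>-5); print(nm,m.sum(),np.percentile(P[m][:,2],[10,50,90]))
"
```

```text
time: 31.22
ee_pos: [496.5, 12.8, 14.3]
eef_rot: [0.649, 0.761, 0.0, 0.0]
wrist_force: [-2.5, 0.4, 6.0]
grip_width: 22.9
gripper_force: 30.2
time: 31.85
ee_pos: [495.3, 12.9, 25.5]
eef_rot: [0.649, 0.761, -0.001, -0.001]
wrist_force: [0.7, -0.2, 0.3]
grip_width: 47.5
gripper_force: 0.0
time: 32.48
ee_pos: [498.6, 12.7, 186.5]
eef_rot: [0.649, 0.761, 0.002, 0.003]
wrist_force: [0.9, 0.2, -0.4]
grip_width: 47.3
gripper_force: 0.0
time: 33.1
ee_pos: [413.7, -0.3, 199.9]
eef_rot: [0.649, 0.761, 0.0, 0.0]
wrist_force: [0.3, -0.2, 1.4]
grip_width: 46.9
gripper_force: 0.0
tin 241 [22.59837319 23.54841333 24.54791033]
er 219 [10.49336926 22.32434052 23.52223023]
```

View pics/s9.png

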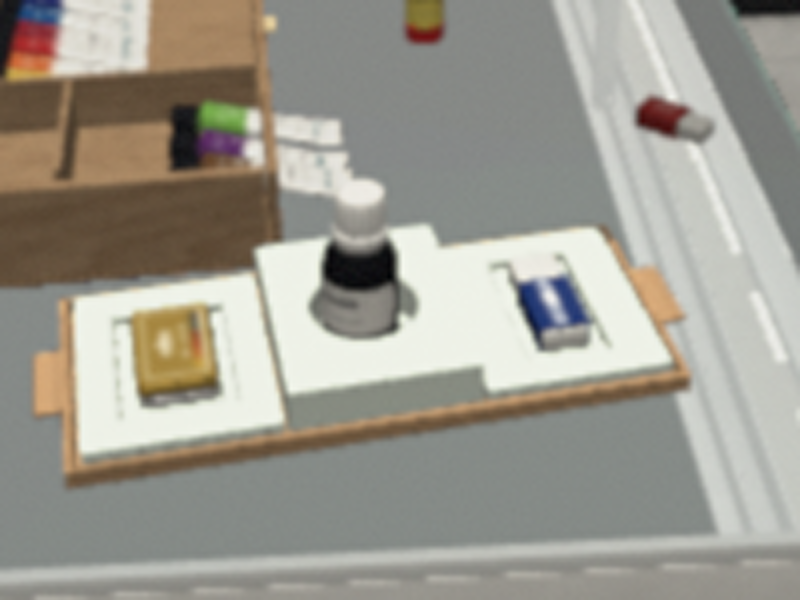

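The tin, bottle and eraser all sit inside their pockets. The flat tops measure about 22–23.5 mm (22 expected), and the gripper is clear. Handing in.

```bash
python3 -c "
from workcell import r
print(r.hand_in())"
```

```text
the job is handed in; nothing more can be done
None
```

The ink bottle stands upright in its pocket, and the nib tin and larger eraser lie flat in theirs. The other items were not touched, and the job was handed in at about 33 s of the 77 s allowed.

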